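# Make up two archive desk kits

## Robot

A 6-joint arm with a two-finger parallel gripper is mounted at the origin on the work surface. World frame = base frame: x ahead of the robot, y to its left, z up, the work surface at z = 0. Lengths are in m, angles in rad, forces in N, time in s.
With the tool pointing down it reaches from about 0.325 to 0.85 m from the base axis. Payload 15.5 kg.
Tool frame: the origin (TCP) lies between the finger pads; the fingertips stand 8 mm ahead of it and the grasp point (between the pads) lies 11 mm behind it (bot.tip_reach is the distance from the TCP to the fingertips, in m); z points along the fingers, y is the line along which they close (so a half turn about z gives the same grasp; the last joint's range is limited). The gripper opens to 91 mm and grips with 3 to 60 N. Pads are 32 mm wide; open, the fingers measure 118 mm over their backs; the gripper's body (76 mm by 178 mm) begins 60 mm behind the grasp point.
Start: joints at [1.107, 0.494, 1.345, -0, 1.302, -0.096], TCP at [0.225, 0.583, 0.222] pointing down, gripper open.
Joint ranges: [-2.91, 2.91], [-0.82, 2.16], [0.22, 2.67], [-1.22, 4.37], [0.12, 2.79], [-3.08, 3.08]. Speed limits (rad/s): [1.89, 1.89, 2.57, 3.01, 3.01, 3.01].

## Interface

Orientations are given as a unit quaternion [x, y, z, w].
In Python, from rig import bot, vision gives the robot as it stands.
- The arm moves only by the tool send_rows, never from a script. Its argument "moves" is a list that holds one entry, the list of rows, each a list of 6 numbers: the shift along the tool's x, y, z in cm, then the turn, a rotation vector about the tool's x, y, z in degrees. A call has 1 to 5 rows; each row shifts and turns the commanded pose from where the row before left it, along the tool's axes as they then stand; what a row does not reach is not made up. A row lasts 1/8 s, in which the tool goes at most 62.5 mm and 10.7 degrees, less where a joint would pass 70% of its speed; a pose out of reach is approached as far as the arm can. A call with a gripper value outside its range is refused whole. "jaw" is the opening, from 0 (shut) to 1 (fully open), set as the call begins (left out, the last holds). The fingers move at their own pace and stop on an object; "grip_force" is the grip in N (left out, the last holds). Time passes only in rows, so rows that do not move let the fingers close. It gives the time, the measured TCP pose, the force, the opening and the grip force at its end, in the units of the state.
- bot.get_obs(): the state, without advancing time (a new reading comes with each control period).
- vision.capture(name): name is "scene" or "top" or "wrist"; returns a dict with "image" (480x640x3 uint8, red, green, blue), "vertical_fov" (degrees; the focal length in pixels is half the picture's height over the tangent of half this angle, whatever the lens; pixels are square), "cx", "cy" (the principal point, pixels), "xyz" and "orientation" of the camera in the world; the wrist camera has in their place "mount" (4x4, takes a point from camera to tool coordinates, whose origin is the TCP and whose axes are the flange's). Camera axes: x right, y down, z forward; pixel columns grow to the right and rows downward; lengths in m; the calibration is good to about 2 mm. A picture is of the moment at which its call begins: read the wrist's pose just before it. There is no depth.
- bot.sign_off(): hands the job in; it is judged then, once.
Trained networks look in the newest picture that a camera, given by its name, has taken for a name from the list of things; names that differ only in an ending like _2 or _b are one class to them, and where a whole thing is asked for, a point or a joint stands for the part that bears it (a point fixed in the world has none). Each returns a list of dicts, best first, with "p" (0 to 1); they miss things now and then, are a little off and sometimes report something else, mostly with a low value. They report only what shows in the picture. A call takes as long as a camera call. They do not tell look-alikes from the thing itself.
- vision.find_in(camera, query): "point" ([row, column] in pixels, amid what is visible of it).
- vision.pinpoint(camera, query): "point" ([row, column] in pixels: a listed point, or the origin of a listed thing).
The state is a dict: "t": time; "joint_pos": joint angles; "joint_vel": joint speeds; "effort": joint torques, N m; "position": TCP position; "tool_rot": TCP orientation; "ft_force": force on the tool from outside, world axes, zero at the start; "torque": the same for the moment, N m; "opening": opening from 0.0 (shut) to 1.0 (fully open); "gripper_force": force on a finger pad.
Only numpy, scipy, OpenCV 4.12 (cv2) and the standard library are available. Lean on these libraries where they do the work, as an engineer would, in place of code of your own. Each camera call takes 0.05 s, during which the arm holds its last target. There are 200 camera calls.

## Task

Make up the two desk kits from the stock on the archive table: in the blue tray, the film can with the yellow lid goes in the white well and the black loupe in the black well; in the grey tray, the film can with the red lid goes in the white well and the wooden-handled stamp in the black well. Stand each thing upright on the floor of its well, and leave the green-lidded can and the brass paperweight standing where they are.

Things in the scene. Friction and masses are not known exactly. Their poses are not given: they have to be found in the camera images.
- tray_blue: Blue kit tray, fixed to the table, 72 mm (its x) by 172 mm (its y), walls 18 mm tall and 4 mm thick. It has two square wells, each 64 by 64 mm inside with its floor 4 mm above the underside, and a solid block 36 mm long and 18 mm tall between them. The white-floored well is centred at +50 mm along the tray's y, the black-floored well at -50 mm along the tray's y (both at x = 0). Origin: centre of its underside, on the table; z up.
- tray_grey: Grey kit tray, fixed to the table, 72 mm (its x) by 172 mm (its y), walls 18 mm tall and 4 mm thick. It has two square wells, each 64 by 64 mm inside with its floor 4 mm above the underside, and a solid block 36 mm long and 18 mm tall between them. The white-floored well is centred at +50 mm along the tray's y, the black-floored well at -50 mm along the tray's y (both at x = 0). Origin: centre of its underside, on the table; z up.
- can_yellow: 35 mm film can with a yellow lid: white upright cylinder 31 mm in diameter, yellow lid 32 mm in diameter, 50 mm tall overall, about 30 g. Origin: centre of its underside, z up its axis. Stands loose on the table (table top at z = 0).
- can_red: 35 mm film can with a red lid: white upright cylinder 31 mm in diameter, red lid 32 mm in diameter, 50 mm tall overall, about 30 g. Origin: centre of its underside, z up its axis. Stands loose on the table (table top at z = 0).
- can_green: 35 mm film can with a green lid: white upright cylinder 31 mm in diameter, green lid 32 mm in diameter, 50 mm tall overall, about 30 g. Origin: centre of its underside, z up its axis. Stands loose on the table (table top at z = 0). Not part of a kit.
- loupe: Black loupe: upright cylinder 40 mm in diameter, 46 mm tall, with a pale blue round lens on top, about 70 g. Origin: centre of its underside, z up its axis. Stands loose on the table.
- stamp: Round hand stamp: black foot 38 mm in diameter and 18 mm tall, above it a straight upright wooden handle 24 mm in diameter; 75 mm tall overall, about 80 g. Origin: centre of its underside, z up its axis. Stands loose on the table.
- weight: Brass paperweight: disc 44 mm in diameter and 24 mm tall with a knob 22 mm in diameter, 46 mm tall overall, about 300 g. Origin: centre of its underside, z up its axis. Stands loose on the table; not part of a kit.
Not all that is in view belongs to the job. There is more than one size of the stamp; the job needs the larger. Leave any orange look-alike of the can_red alone.

How it is judged:
At the end, for the whole second after the job is handed in: Each of the four kit things is in its named well: within 18 mm of its centre along both sides, underside within 3 mm of the floor, upright within 0.1 rad; green-lidded can and paperweight upright (0.1 rad) and within 30 mm of their start; all below 20 mm/s (x of can_yellow in the frame of tray_blue between -0.018 and 0.018 m and y of can_yellow in the frame of tray_blue between 0.032 and 0.068 m and z of can_yellow in the frame of tray_blue between 0.001 and 0.007 m and angle between each of can_yellow, loupe, can_red, stamp, can_green, weight's own z axis and vertical below 0.1 rad and linear speed of each of can_yellow, loupe, can_red, stamp, can_green, weight below 0.02 m/s and x of loupe in the frame of tray_blue between -0.018 and 0.018 m and y of loupe in the frame of tray_blue between -0.068 and -0.032 m and z of loupe in the frame of tray_blue between 0.001 and 0.007 m and x of can_red in the frame of tray_grey between -0.018 and 0.018 m and y of can_red in the frame of tray_grey between 0.032 and 0.068 m and z of can_red in the frame of tray_grey between 0.001 and 0.007 m and x of stamp in the frame of tray_grey between -0.018 and 0.018 m and y of stamp in the frame of tray_grey between -0.068 and -0.032 m and z of stamp in the frame of tray_grey between 0.001 and 0.007 m and distance of each of can_green, weight from where it was at the start of the episode below 0.03 m); the robot touches nothing.
It fails at once if the green-lidded can is moved more than 30 mm from where it stood, or tipped over (distance of can_green from where it was at the start of the episode above 0.03 m or angle between can_green's own z axis and vertical above 0.5 rad).
It fails at once if the brass paperweight is moved more than 30 mm from where it stood, or tipped over (distance of weight from where it was at the start of the episode above 0.03 m or angle between weight's own z axis and vertical above 0.5 rad).
It also fails if it takes over 99 s, if anything falls off the work surface, if the arm or the gripper's body presses on something with over 40 N, if the wrist force passes 120 N, or if a joint passes its speed limit or range.

## Working session

There is one attempt and no reset: what is moved stays moved. The work goes in short steps, Python scripts to look and compute and a tool call to move; the robot and the scene stay as the last step left them, time stands still between calls to the robot, and variables do not carry over. Pictures are saved under pics/ and viewed, at most 14 in all, crops included, and the job is handed in when it is done.

Besides the shell and the picture viewer there is one more tool, called after "Call:" by a JSON object that holds its "api" and its "payload". send_rows: Moves the arm, as the interface text tells. Its arguments: {"type":"object","properties":{"moves":{"type":"array"},"jaw":{"type":"number"},"grip_force":{"type":"number"}},"required":["moves"]}

```bash
ls; mkdir -p pics
cat > h.py <<'E'
import numpy as np,cv2
from scipy.spatial.transform import Rotation as R
from rig import bot,vision
def cap(n,save=None):
    o=bot.get_obs(); c=vision.capture(n)
    f=240/np.tan(np.radians(c["vertical_fov"])/2)
    if "mount" in c:
        T=np.eye(4);T[:3,:3]=R.from_quat(o["tool_rot"]).as_matrix();T[:3,3]=o["position"];T=T@np.array(c["mount"])
        p,M=T[:3,3],T[:3,:3]
    else: p,M=np.array(c["xyz"]),R.from_quat(c["orientation"]).as_matrix()
    if save: cv2.imwrite("pics/"+save,c["image"][:,:,::-1])
    return dict(img=c["image"],f=f,cx=c["cx"],cy=c["cy"],p=p,M=M)
def ray(c,rc):
    return c["M"]@np.array([(rc[1]-c["cx"])/c["f"],(rc[0]-c["cy"])/c["f"],1])
def at(c,rc,z):
    d=ray(c,rc); return c["p"]+d*(z-c["p"][2])/d[2]
def tri(c1,a,c2,b):
    A=[];B=[]
    d1=ray(c1,a);d2=ray(c2,b)
    s=np.linalg.lstsq(np.stack([d1,-d2],1),c2["p"]-c1["p"],rcond=None)[0]
    x=c1["p"]+s[0]*d1;y=c2["p"]+s[1]*d2
    return (x+y)/2,np.linalg.norm(x-y)
E
python3 - <<'E'
from h import *
np.set_printoptions(precision=3,suppress=True)
print(bot.get_obs())
names="tray_blue tray_grey can_yellow can_red can_green loupe stamp weight".split()
C={}
for n in("top","scene"):
    C[n]=cap(n,n+"0.png");c=C[n];print(n,c["p"],c["f"],c["M"].tolist())
    for q in names:
        print(q,[(np.round(d["point"]).tolist(),round(d["p"],2),at(c,d["point"],0).round(3).tolist()) for d in vision.pinpoint(n,q)[:5]])
E
```

```text
pics
{'t': 0.0, 'joint_pos': array([ 1.106,  0.494,  1.346, -0.   ,  1.302, -0.096]), 'joint_vel': array([ 0.001,  0.   , -0.   ,  0.001, -0.002, -0.001]), 'effort': array([ -0.   , -87.88 , -38.186,   0.071,   0.053,  -0.   ]), 'position': array([0.225, 0.583, 0.221]), 'tool_rot': array([ 0.183,  0.983, -0.001, -0.   ]), 'ft_force': array([ 0.312, -0.173, -0.456]), 'torque': array([ 0.037, -0.042,  0.004]), 'gripper_force': 0.0, 'opening': 1.0010430329239157}
top [0.334 0.008 1.058] 521.1458764840935 [[0.06515066867954175, -0.9748401098113757, 0.21317164603566255], [-0.9978603678961908, -0.06481980651639767, 0.008548617739473102], [0.005484209394930217, -0.21327248530019524, -0.9769773643545642]]
tray_blue [([238.0, 176.0], 0.86, [0.546, 0.327, 0.0])]
tray_grey [([259.0, 489.0], 0.64, [0.544, -0.322, 0.0])]
can_yellow [([294.0, 321.0], 0.63, [0.45, 0.019, 0.0])]
can_red [([190.0, 242.0], 0.6, [0.658, 0.2, 0.0]), ([215.0, 267.0], 0.55, [0.608, 0.142, 0.0])]
can_green [([277.0, 270.0], 0.63, [0.477, 0.125, 0.0])]
loupe [([295.0, 398.0], 0.84, [0.457, -0.139, 0.0])]
stamp [([222.0, 398
[... 337 characters left out ...]
668196325225038, 0.20050829319554173, -0.15829157440894262], [0.00041498127870137624, -0.6208654571966334, -0.7839170312287865]]
tray_blue [([298.0, 502.0], 0.73, [0.544, 0.321, 0.0])]
tray_grey [([229.0, 166.0], 0.85, [0.55, -0.327, -0.0]), ([213.0, 274.0], 0.24, [0.456, -0.133, 0.0])]
can_yellow [([227.0, 352.0], 0.78, [0.45, 0.029, -0.0])]
can_red [([341.0, 425.0], 0.69, [0.661, 0.2, 0.0]), ([310.0, 395.0], 0.64, [0.616, 0.142, -0.0])]
can_green [([247.0, 402.0], 0.76, [0.477, 0.132, 0.0])]
loupe [([215.0, 275.0], 0.91, [0.46, -0.13, 0.0])]
stamp [([300.0, 275.0], 0.87, [0.649, -0.066, 0.0]), ([271.0, 243.0], 0.69, [0.606, -0.142, 0.0])]
weight [([284.0, 318.0], 0.56, [0.597, -0.0, 0.0])]
```

View pics/top0.png

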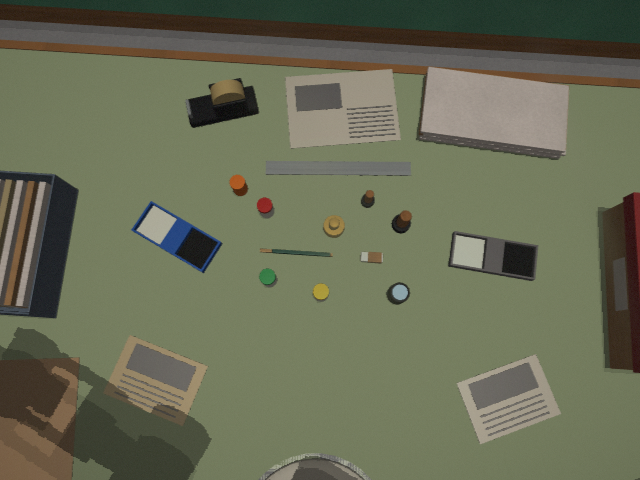

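View pics/scene0.png

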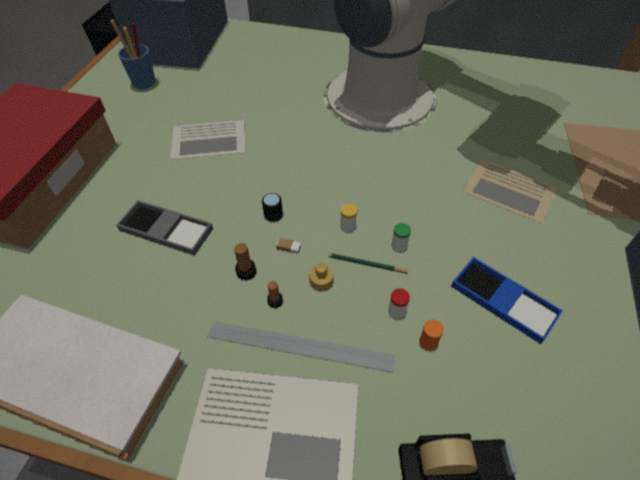

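Top view: yellow can (321,291), green (268,277), loupe (400,292), weight (334,226), trays at (177,237) and (493,256).
Candidates:
- **Red can:** (265,205) has a white body and a red lid. (238,183) is an all-orange decoy. I choose (265,205).
- **Stamp:** (402,221) is large and (368,198) is small. I choose (402,221).

Next I'll measure from both views and make one close crop.

```bash
cat > m.py <<'E'
from h import *
np.set_printoptions(precision=4,suppress=True)
C={n:cap(n) for n in("top","scene")}
G={"can_yellow":((291,321),(211,349)),"can_red":((205,265),(297,400)),"can_green":((277,268),(230,402)),
"loupe":((292,400),(200,272))}
def blob(c,s):
    im=cv2.cvtColor(c["img"],cv2.COLOR_RGB2LAB).astype(int);r,q=s
    ref=np.median(im[r-1:r+2,q-1:q+2].reshape(-1,3),0)
    m=(np.abs(im-ref)*[.5,1,1]).sum(2)<22
    m=m.astype(np.uint8);n,l,st,ce=cv2.connectedComponentsWithStats(m,connectivity=4)
    k=l[r,q];return ce[k][::-1],st[k]
for k,(a,b) in G.items():
    x,sx=blob(C["top"],a);y,sy=blob(C["scene"],b)
    print(k,x,sx[2:],y,sy[2:],*tri(C["top"],x,C["scene"],y))
# find_in for others
for q in ("stamp","weight"):
    for n in C: print(q,n,[(np.round(d["point"],1).tolist(),round(d["p"],2)) for d in vision.find_in(n,q)[:3]])
for q in ("tray_blue","tray_grey"):
    for d in vision.pinpoint("top",q)[:1]:
        for e in vision.pinpoint("scene",q)[:1]: print(q,*tri(C["top"],d["point"],C["scene"],e["point"]))
for q,a,b in (("blue",((225,157),(247,197)),((313,532),(279,480))),("grey",((252,469),(259,519)),((235,186),(219,142)))):
    for t,s in zip(a,b):
        x,sx=blob(C["top"],t);y,sy=blob(C["scene"],s)
        print(q,x,sx[2:],y,sy[2:],*tri(C["top"],x,C["scene"],y))
print("stamp top",*tri(C["top"],(215,405),C["scene"],(249,242)))
a=C["top"]["img"][160:310,230:430];b=C["scene"]["img"][180:350,220:450]
cv2.imwrite("pics/crop.png",np.vstack([cv2.resize(a,(400*1,300)),cv2.resize(b,(400,296))])[:,:,::-1])
E
python3 m.py
```

```text
can_yellow [290.9948 320.5773] [ 16  15 194] [209.2692 348.6346] [ 16  12 156] [0.4497 0.0194 0.0483] 0.0008290202851079318
can_red [204.5471 264.0824] [ 15  14 170] [296.3615 399.9624] [ 18  16 213] [0.6161 0.1443 0.0477] 0.0005639869526772336
can_green [275.835 266.715] [ 16  16 200] [229.0414 402.1893] [ 17  13 169] [0.4724 0.126  0.0484] 0.0003937519825218383
loupe [291.8192 399.7571] [ 15  15 177] [198.9191 270.9412] [ 15  11 136] [ 0.4586 -0.1346  0.0445] 0.0010187551837156556
stamp top [([220.7, 402.5], 0.64), ([201.5, 370.0], 0.49)]
stamp scene [([291.5, 274.6], 0.91), ([263.1, 239.4], 0.69)]
weight top [([225.9, 336.3], 0.65)]
weight scene [([276.8, 320.1], 0.78)]
tray_blue [ 0.5464  0.3211 -0.0005] 0.007194986188140886
tray_grey [ 0.5511 -0.3265  0.0013] 0.0026864054829434706
blue [224.4827 156.25  ] [ 39  38 808] [314.2562 532.1009] [  47   40 1011] [0.5694 0.3681 0.0094] 0.0008182138773256785
blue [248.1935 196.47  ] [ 40  40 868] [281.1846 479.6005] [ 44  36 791] [0.5249 0.2786 0.0107] 3.0585923876212186e-05
grey [251.4103 468.3225] [ 32  33 831] [233.3734 186.5316] [ 38  28 632] [ 0.5556 -0.2777  0.0077] 0.0006649618349402558
grey [259.0827 518.577 ] [ 34  35 967] [217.0532 141.4958] [ 43  29 714] [ 0.5449 -0.3781  0.0147] 0.0007769857935142491
stamp top [ 0.6065 -0.135   0.0708] 0.0028362129619459043
```

View pics/crop.png

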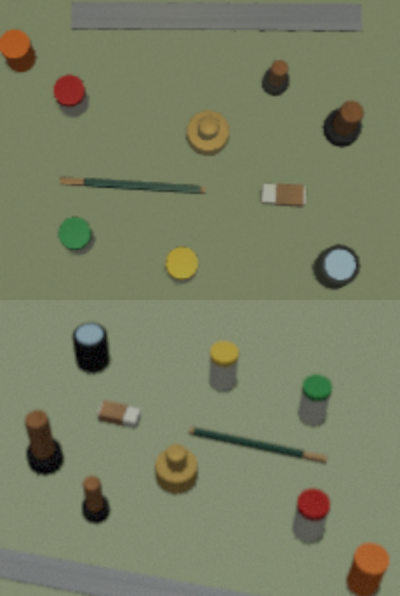

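Crop confirms: the red lid on a white body and the larger stamp are the chosen ones. Measured tops are within 4 mm of the stated heights, and well spacing is 0.100 m as it should be. Moving to the red can.

```bash
cat > d.py <<'E'
# usage: d.py x y z -> remaining tool-frame shift (cm), and tilt
import sys
from h import *
o=bot.get_obs();M=R.from_quat(o["tool_rot"]).as_matrix()
print("t",round(o["t"],2),o["position"].round(4),"open",round(o["opening"],3),"q6",o["joint_pos"].round(2),"F",np.round(o["ft_force"],1),"tilt",M[2].round(4))
P=np.array(list(map(float,sys.argv[1:]))).reshape(-1,3)
p=o["position"]
for q in P: print("->",q,(M.T@(q-p)*100).round(2));p=q
E
python3 d.py .616 .1443 .12  .616 .1443 .026 .616 .1443 .12 .5556 -.2777 .12
```

```text
t 1.4 [0.2253 0.583  0.2219] open 0.996 q6 [ 1.11  0.49  1.35 -0.    1.3  -0.1 ] F [ 0.5 -0.1 -0.2] tilt [-0. -0. -1.]
-> [0.616  0.1443 0.12  ] [-52.26 -26.84  10.19]
-> [0.616  0.1443 0.026 ] [0.  0.  9.4]
-> [0.616  0.1443 0.12  ] [-0.  -0.  -9.4]
-> [ 0.5556 -0.2777  0.12  ] [ -9.58 -41.54   0.  ]
```

Call:
{"api": "send_rows", "payload": {"moves": [[[-5.2, -2.7, 1, 0, 0, 0], [-5.2, -2.7, 1, 0, 0, 0], [-5.2, -2.7, 1, 0, 0, 0], [-5.2, -2.7, 1, 0, 0, 0], [-5.2, -2.7, 1, 0, 0, 0]]], "jaw": 0.55, "grip_force": 15}}

```text
t: 2.02
position: [0.4203, 0.3619, 0.1718]
tool_rot: [0.183, 0.983, 0.0, 0.0]
ft_force: [0.1, -0.0, -0.8]
opening: 0.551
gripper_force: 0.0
```

Call:
{"api": "send_rows", "payload": {"moves": [[[-5.2, -2.7, 1, 0, 0, 0], [-5.2, -2.7, 1, 0, 0, 0], [-5.2, -2.7, 1, 0, 0, 0], [-5.2, -2.7, 1, 0, 0, 0], [-5.2, -2.7, 1, 0, 0, 0]]]}}

```text
t: 2.65
position: [0.6143, 0.142, 0.1217]
tool_rot: [0.183, 0.983, 0.0, 0.0]
ft_force: [-0.3, 1.1, -0.2]
opening: 0.55
gripper_force: 0.0
```

```bash
python3 d.py .616 .1443 .12  .616 .1443 .026 .616 .1443 .12 .5556 -.2777 .12
```

```text
t 2.65 [0.6143 0.142  0.1217] open 0.55 q6 [ 0.13  0.61  1.44  0.    1.09 -1.07] F [-0.3  1.1 -0.2] tilt [-2.e-04  2.e-04 -1.e+00]
-> [0.616  0.1443 0.12  ] [-0.08  0.27  0.17]
-> [0.616  0.1443 0.026 ] [ 0.  -0.   9.4]
-> [0.616  0.1443 0.12  ] [-0.   0.  -9.4]
-> [ 0.5556 -0.2777  0.12  ] [-9.580e+00 -4.154e+01 -1.000e-02]
```

Call:
{"api": "send_rows", "payload": {"moves": [[[-0.1, 0.3, 0, 0, 0, 0], [0, 0, 5, 0, 0, 0], [0, 0, 3, 0, 0, 0], [0, 0, 1.6, 0, 0, 0], [0, 0, 0, 0, 0, 0]]]}}

```text
t: 3.28
position: [0.6145, 0.1465, 0.0255]
tool_rot: [0.183, 0.983, -0.0, -0.001]
ft_force: [-0.4, 0.3, 0.3]
opening: 0.544
gripper_force: 0.0
```

Call:
{"api": "send_rows", "payload": {"moves": [[[0, 0, 0, 0, 0, 0], [0, 0, 0, 0, 0, 0], [0, 0, 0, 0, 0, 0], [0, 0, 0, 0, 0, 0]]], "jaw": 0.1}}

```text
t: 3.78
position: [0.6156, 0.1461, 0.0269]
tool_rot: [0.183, 0.983, 0.0, 0.001]
ft_force: [-0.4, -0.4, 7.6]
opening: 0.344
gripper_force: 15.0
```

Call:
{"api": "send_rows", "payload": {"moves": [[[0, 0, -2, 0, 0, 0], [0, 0, -4, 0, 0, 0], [0, 0, -4, 0, 0, 0]]]}}

```text
t: 4.15
position: [0.6148, 0.1461, 0.1272]
tool_rot: [0.183, 0.983, -0.0, -0.0]
ft_force: [0.5, -0.6, -0.3]
opening: 0.346
gripper_force: 15.0
```

```bash
python3 d.py .5556 -.2777 .12 .5556 -.2777 .031; python3 -c "
from h import *
cap('wrist','w1.png')"
```

```text
t 4.15 [0.6148 0.1461 0.1272] open 0.346 q6 [ 0.14  0.6   1.43 -0.    1.11 -1.06] F [ 0.5 -0.6 -0.3] tilt [ 2.e-04 -1.e-04 -1.e+00]
-> [ 0.5556 -0.2777  0.12  ] [ -9.75 -41.66   0.72]
-> [ 0.5556 -0.2777  0.031 ] [-0.   0.   8.9]
```

View pics/w1.png

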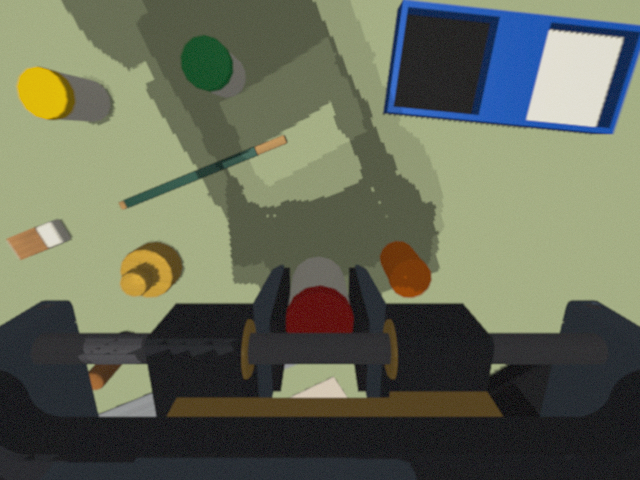

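Red can (320,315 in the wrist picture) is held upright between the pads. Carrying it to the grey tray's white well.

Call:
{"api": "send_rows", "payload": {"moves": [[[-1.2, -5.2, 0, 0, 0, 0], [-1.2, -5.2, 0, 0, 0, 0], [-1.2, -5.2, 0, 0, 0, 0], [-1.2, -5.2, 0, 0, 0, 0], [-1.2, -5.2, 0, 0, 0, 0]]]}}

```text
t: 4.82
position: [0.5769, -0.1197, 0.1262]
tool_rot: [0.183, 0.983, -0.0, 0.0]
ft_force: [0.6, -0.0, -0.4]
opening: 0.343
gripper_force: 15.0
```

Call:
{"api": "send_rows", "payload": {"moves": [[[-1.2, -5.2, 0, 0, 0, 0], [-1.2, -5.2, 0, 0, 0, 0], [-1.2, -5.2, 0, 0, 0, 0], [0, 0, 0, 0, 0, 0]]]}}

```text
t: 5.32
position: [0.5541, -0.2802, 0.126]
tool_rot: [0.185, 0.983, -0.0, 0.001]
ft_force: [0.6, 0.2, -1.2]
opening: 0.347
gripper_force: 15.0
```

```bash
python3 d.py .5556 -.2777 .12 .5556 -.2777 .032; python3 -c "
from h import *
cap('wrist','w2.png')"
```

```text
t 5.33 [ 0.5541 -0.2802  0.126 ] open 0.347 q6 [-0.56  0.59  1.46 -0.    1.09 -1.76] F [ 0.6  0.2 -1.2] tilt [-1.3e-03 -7.0e-04 -1.0e+00]
-> [ 0.5556 -0.2777  0.12  ] [-0.05  0.29  0.6 ]
-> [ 0.5556 -0.2777  0.032 ] [0.01 0.01 8.8 ]
```

View pics/w2.png

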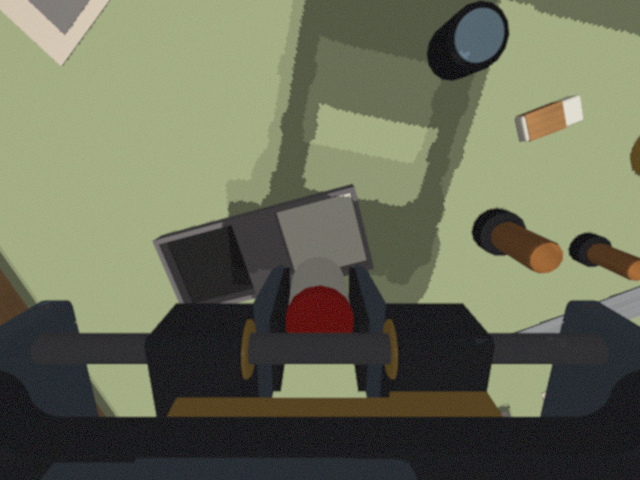

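The white well sits at about (325,235), beyond the can; that fits an oblique camera. Lowering.

Call:
{"api": "send_rows", "payload": {"moves": [[[0, 0.3, 3, 0, 0, 0], [0, 0, 3.5, 0, 0, 0], [0, 0, 2, 0, 0, 0], [0, 0, 0.9, 0, 0, 0], [0, 0, 0, 0, 0, 0]]]}}

```text
t: 6.0
position: [0.5559, -0.2731, 0.032]
tool_rot: [0.183, 0.983, 0.0, -0.0]
ft_force: [-0.0, -1.1, -0.9]
opening: 0.347
gripper_force: 15.0
```

Call:
{"api": "send_rows", "payload": {"moves": [[[0, 0, 0, 0, 0, 0], [0, 0, 0, 0, 0, 0], [0, 0, 0, 0, 0, 0]]], "jaw": 0.55}}

```text
t: 6.38
position: [0.5558, -0.2738, 0.0324]
tool_rot: [0.183, 0.983, -0.0, 0.0]
ft_force: [0.0, 0.1, -0.8]
opening: 0.55
gripper_force: 0.0
```

Call:
{"api": "send_rows", "payload": {"moves": [[[0, 0, -3, 0, 0, 0], [0, 0, -4, 0, 0, 0], [0, 0, -4, 0, 0, 0]]]}}

```text
t: 6.75
position: [0.5555, -0.2737, 0.1432]
tool_rot: [0.183, 0.983, 0.0, -0.0]
ft_force: [-0.1, -0.7, -0.1]
opening: 0.549
gripper_force: 0.0
```

```bash
python3 d.py .6065 -.135 .15  .6065 -.135 .04; python3 -c "
from h import *
c=cap('top')['img'][190:310,350:560];cv2.imwrite('pics/t2.png',cv2.resize(c,None,fx=3,fy=3)[:,:,::-1])"
```

```text
t 6.75 [ 0.5555 -0.2737  0.1432] open 0.549 q6 [-0.55  0.57  1.45  0.    1.13 -1.76] F [-0.1 -0.7 -0.1] tilt [ 2.e-04  1.e-04 -1.e+00]
-> [ 0.6065 -0.135   0.15  ] [ 0.24 14.77 -0.68]
-> [ 0.6065 -0.135   0.04  ] [-0. -0. 11.]
```

View pics/t2.png

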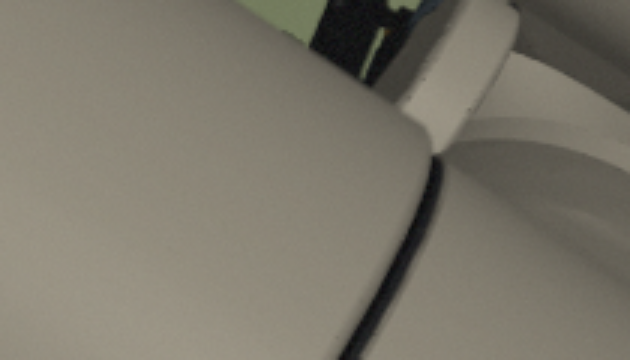

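The arm hides the tray from the top camera, so I'll check it later. Measuring the stamp more closely with the wrist camera from here.

Run:
```python
from h import *
c=cap("wrist","w3.png")
for d in vision.pinpoint("wrist","stamp"): print(np.round(d["point"]),d["p"],at(c,d["point"],0).round(4))
for d in vision.find_in("wrist","stamp"): print(np.round(d["point"]),d["p"],at(c,d["point"],0.035).round(4))
hs=cv2.cvtColor(c["img"],cv2.COLOR_RGB2HSV)
p=np.array([.6065,-.135,.075]);q=c["M"].T@(p-c["p"]);print("pred top",q[1]/q[2]*c["f"]+c["cy"],q[0]/q[2]*c["f"]+c["cx"])
```

```text
[239. 560.] 0.64 [ 0.6517 -0.0673  0.    ]
[218. 474.] 0.6 [ 0.6017 -0.1382  0.    ]
[248. 576.] 0.95 [ 0.6458 -0.0753  0.035 ]
[226. 491.] 0.74 [ 0.6001 -0.1385  0.035 ]
pred top 246.76699137002325 523.9653374376016
```

View pics/w3.png

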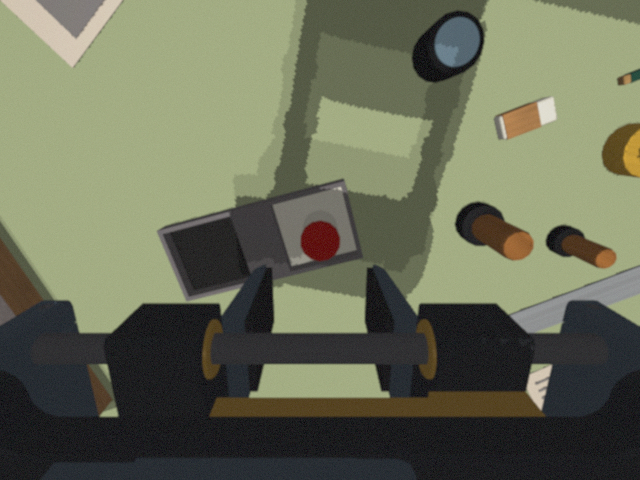

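Red can stands in the white well. The stamp handle top is at (518,245), about 3 mm off the prediction, so I'll use (0.604,-0.137).

Call:
{"api": "send_rows", "payload": {"moves": [[[0.1, 5, -0.7, 0, 0, 0], [0.1, 5, 0, 0, 0, 0], [0.2, 4.5, 0, 0, 0, 0], [0, 0, 0, 0, 0, 0]]]}}

```text
t: 7.45
position: [0.6042, -0.134, 0.1475]
tool_rot: [0.182, 0.983, 0.0, -0.001]
ft_force: [-0.6, -0.3, -0.2]
opening: 0.552
gripper_force: 0.0
```

```bash
python3 d.py .604 -.137 .15  .604 -.137 .045
```

```text
t 7.45 [ 0.6042 -0.134   0.1475] open 0.552 q6 [-0.31  0.56  1.44  0.    1.14 -1.52] F [-0.6 -0.3 -0.2] tilt [ 2.2e-03  3.0e-04 -1.0e+00]
-> [ 0.604 -0.137  0.15 ] [-0.09 -0.29 -0.25]
-> [ 0.604 -0.137  0.045] [-0.02 -0.   10.5 ]
```

Call:
{"api": "send_rows", "payload": {"moves": [[[-0.1, -0.3, 2, 0, 0, 0], [0, 0, 4, 0, 0, 0], [0, 0, 3, 0, 0, 0], [0, 0, 1.2, 0, 0, 0], [0, 0, 0, 0, 0, 0]]]}}

```text
t: 8.07
position: [0.6035, -0.1405, 0.0462]
tool_rot: [0.184, 0.983, 0.0, -0.001]
ft_force: [0.6, -0.5, 0.4]
opening: 0.547
gripper_force: 0.0
```

Call:
{"api": "send_rows", "payload": {"moves": [[[0, 0, 0, 0, 0, 0], [0, 0, 0, 0, 0, 0], [0, 0, 0, 0, 0, 0], [0, 0, 0, 0, 0, 0]]], "jaw": 0.0}}

```text
t: 8.57
position: [0.6045, -0.1403, 0.0476]
tool_rot: [0.183, 0.983, -0.0, 0.001]
ft_force: [-0.3, 0.2, 7.4]
opening: 0.262
gripper_force: 15.0
```

Call:
{"api": "send_rows", "payload": {"moves": [[[0, 0, -2, 0, 0, 0], [0, 0, -4, 0, 0, 0], [0, 0, -4, 0, 0, 0]]]}}

```text
t: 8.95
position: [0.6038, -0.1401, 0.1479]
tool_rot: [0.183, 0.983, 0.0, -0.0]
ft_force: [0.5, -0.6, -1.9]
opening: 0.263
gripper_force: 15.0
```

```bash
python3 d.py .545 -.378 .15  .545 -.378 .049
```

```text
t 8.95 [ 0.6038 -0.1401  0.1479] open 0.263 q6 [-0.32  0.56  1.44 -0.    1.14 -1.53] F [ 0.5 -0.6 -1.9] tilt [ 8.e-04 -0.e+00 -1.e+00]
-> [ 0.545 -0.378  0.15 ] [ -3.1  -24.31  -0.21]
-> [ 0.545 -0.378  0.049] [-1.00e-02  0.00e+00  1.01e+01]
```

Call:
{"api": "send_rows", "payload": {"moves": [[[-0.6, -4.9, 0, 0, 0, 0], [-0.6, -4.9, 0, 0, 0, 0], [-0.6, -4.9, 0, 0, 0, 0], [-0.6, -4.9, 0, 0, 0, 0], [-0.6, -4.6, 0, 0, 0, 0]]]}}

```text
t: 9.57
position: [0.5441, -0.3783, 0.147]
tool_rot: [0.183, 0.983, -0.0, -0.0]
ft_force: [0.0, 0.5, -0.7]
opening: 0.261
gripper_force: 15.0
```

Call:
{"api": "send_rows", "payload": {"moves": [[[0, 0, 3, 0, 0, 0], [0, 0, 3, 0, 0, 0], [0, 0, 2, 0, 0, 0], [0, 0, 1, 0, 0, 0], [0, 0, 0, 0, 0, 0]]]}}

```text
t: 10.2
position: [0.5447, -0.3766, 0.0566]
tool_rot: [0.183, 0.983, 0.0, -0.0]
ft_force: [-0.2, -0.2, -0.9]
opening: 0.262
gripper_force: 15.0
```

```bash
python3 d.py .545 -.378 .052
```

```text
t 10.2 [ 0.5447 -0.3766  0.0566] open 0.262 q6 [-0.7   0.72  1.4  -0.    1.02 -1.9 ] F [-0.2 -0.2 -0.9] tilt [ 8.e-04  2.e-04 -1.e+00]
-> [ 0.545 -0.378  0.052] [-0.08 -0.12  0.46]
```

Call:
{"api": "send_rows", "payload": {"moves": [[[0, 0, 0.5, 0, 0, 0], [0, 0, 0, 0, 0, 0]]]}}

```text
t: 10.45
position: [0.5449, -0.3768, 0.0522]
tool_rot: [0.183, 0.983, -0.0, 0.0]
ft_force: [0.0, -0.0, -0.3]
opening: 0.259
gripper_force: 15.0
```

Call:
{"api": "send_rows", "payload": {"moves": [[[0, 0, 0, 0, 0, 0], [0, 0, 0, 0, 0, 0], [0, 0, 0, 0, 0, 0]]], "jaw": 0.5}}

```text
t: 10.82
position: [0.5449, -0.3768, 0.0521]
tool_rot: [0.183, 0.983, -0.0, 0.0]
ft_force: [-0.0, -0.7, -0.0]
opening: 0.493
gripper_force: 0.0
```

Call:
{"api": "send_rows", "payload": {"moves": [[[0, 0, -3, 0, 0, 0], [0, 0, -4, 0, 0, 0], [0, 0, -3, 0, 0, 0]]]}}

```text
t: 11.2
position: [0.5451, -0.3769, 0.1536]
tool_rot: [0.183, 0.983, -0.0, 0.0]
ft_force: [-0.3, -0.5, 0.3]
opening: 0.502
gripper_force: 0.0
```

```bash
python3 d.py .4586 -.1346 .12 .4586 -.1346 .025 .4586 -.1346 .14 .525 .279 .14
```

```text
t 11.2 [ 0.5451 -0.3769  0.1536] open 0.502 q6 [-0.7   0.61  1.32  0.    1.21 -1.9 ] F [-0.3 -0.5  0.3] tilt [-1.1e-03 -4.0e-04 -1.0e+00]
-> [ 0.4586 -0.1346  0.12  ] [16.8  19.49  3.34]
-> [ 0.4586 -0.1346  0.025 ] [0.01 0.   9.5 ]
-> [ 0.4586 -0.1346  0.14  ] [-1.00e-02 -0.00e+00 -1.15e+01]
-> [0.525 0.279 0.14 ] [ 8.720e+00  4.097e+01 -2.000e-02]
```

Call:
{"api": "send_rows", "payload": {"moves": [[[3.4, 3.9, 0, 0, 0, 0], [3.4, 3.9, 0, 0, 0, 0], [3.4, 3.9, 1, 0, 0, 0], [3.4, 3.9, 1, 0, 0, 0], [3.2, 3.9, 1.3, 0, 0, 0]]], "jaw": 0.67}}

```text
t: 11.82
position: [0.4578, -0.133, 0.119]
tool_rot: [0.184, 0.983, -0.0, 0.001]
ft_force: [-0.0, 0.1, 0.2]
opening: 0.67
gripper_force: 0.0
```

Call:
{"api": "send_rows", "payload": {"moves": [[[0, 0, 0, 0, 0, 0]]]}}

```text
t: 11.95
position: [0.4563, -0.1313, 0.1184]
tool_rot: [0.182, 0.983, 0.0, -0.002]
ft_force: [0.2, -0.2, 0.2]
opening: 0.671
gripper_force: 0.0
```

```bash
python3 d.py .4586 -.1346 .12 .4586 -.1346 .025
python3 - <<'E'
from h import *
c=cap("wrist","w4.png")
for p in ([.4586,-.1346,.046],[.4586,-.1346,0],[.545,-.378,.0]):
    q=c["M"].T@(np.array(p)-c["p"]);print((q[1]/q[2]*c["f"]+c["cy"]).round(),(q[0]/q[2]*c["f"]+c["cx"]).round())
E
```

```text
t 11.95 [ 0.4563 -0.1313  0.1184] open 0.671 q6 [-0.41  0.43  1.83  0.    0.89 -1.61] F [ 0.2 -0.2  0.2] tilt [ 3.1e-03  4.0e-04 -1.0e+00]
-> [ 0.4586 -0.1346  0.12  ] [-0.34 -0.23 -0.16]
-> [ 0.4586 -0.1346  0.025 ] [-0.03 -0.    9.5 ]
259.0 316.0
240.0 316.0
401.0 121.0
```

View pics/w4.png

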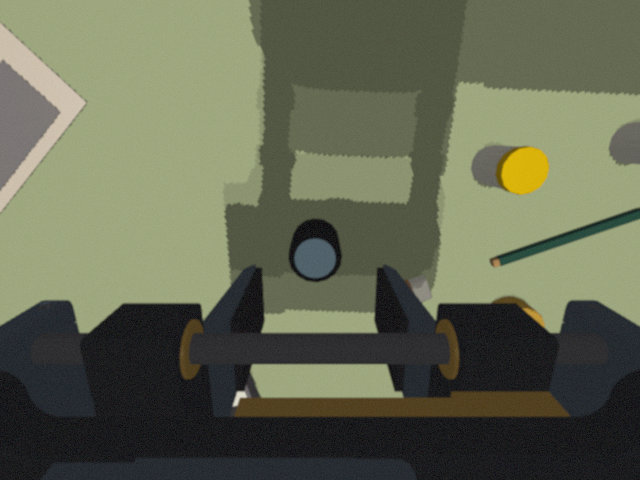

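The lens sits at (316,259), exactly as predicted. Grasping the loupe.

Call:
{"api": "send_rows", "payload": {"moves": [[[-0.3, -0.2, 2, 0, 0, 0], [0, 0, 3.5, 0, 0, 0], [0, 0, 2.5, 0, 0, 0], [0, 0, 1.3, 0, 0, 0], [0, 0, 0, 0, 0, 0]]]}}

```text
t: 12.62
position: [0.4606, -0.1377, 0.0256]
tool_rot: [0.184, 0.983, 0.0, -0.0]
ft_force: [-0.4, -0.7, 0.7]
opening: 0.67
gripper_force: 0.0
```

Call:
{"api": "send_rows", "payload": {"moves": [[[0, 0, 0, 0, 0, 0], [0, 0, 0, 0, 0, 0], [0, 0, 0, 0, 0, 0], [0, 0, 0, 0, 0, 0]]], "jaw": 0.1}}

```text
t: 13.12
position: [0.4609, -0.1374, 0.0266]
tool_rot: [0.183, 0.983, -0.0, 0.001]
ft_force: [-0.2, 0.3, 9.0]
opening: 0.433
gripper_force: 15.0
```

Call:
{"api": "send_rows", "payload": {"moves": [[[0, 0, -2, 0, 0, 0], [0, 0, -5, 0, 0, 0], [0, 0, -5, 0, 0, 0]]]}}

```text
t: 13.5
position: [0.4601, -0.137, 0.1474]
tool_rot: [0.183, 0.983, 0.0, -0.0]
ft_force: [0.4, -1.4, -0.7]
opening: 0.435
gripper_force: 15.0
```

```bash
python3 d.py .525 .279 .145 .525 .279 .03
```

```text
t 13.5 [ 0.4601 -0.137   0.1474] open 0.435 q6 [-0.41  0.39  1.79 -0.    0.96 -1.62] F [ 0.4 -1.4 -0.7] tilt [ 7.e-04  0.e+00 -1.e+00]
-> [0.525 0.279 0.145] [ 8.94 41.15  0.25]
-> [0.525 0.279 0.03 ] [-1.00e-02 -0.00e+00  1.15e+01]
```

Call:
{"api": "send_rows", "payload": {"moves": [[[1.1, 5.1, 0, 0, 0, 0], [1.1, 5.1, 0, 0, 0, 0], [1.1, 5.1, 0, 0, 0, 0], [1.1, 5.1, 0, 0, 0, 0], [1.1, 5.1, 0, 0, 0, 0]]]}}

```text
t: 14.12
position: [0.5011, 0.1222, 0.1463]
tool_rot: [0.183, 0.983, 0.0, 0.0]
ft_force: [1.4, 0.4, -0.8]
opening: 0.432
gripper_force: 15.0
```

Call:
{"api": "send_rows", "payload": {"moves": [[[1.1, 5.1, 0, 0, 0, 0], [1.1, 5.1, 0, 0, 0, 0], [1.2, 5.1, 0, 0, 0, 0], [0, 0, 4, 0, 0, 0], [0, 0, 3, 0, 0, 0]]]}}

```text
t: 14.75
position: [0.5241, 0.2761, 0.0749]
tool_rot: [0.183, 0.983, -0.0, -0.0]
ft_force: [0.7, -0.4, -1.4]
opening: 0.435
gripper_force: 15.0
```

Call:
{"api": "send_rows", "payload": {"moves": [[[0, 0, 2, 0, 0, 0], [0, 0, 1.5, 0, 0, 0], [0, 0, 0, 0, 0, 0]]]}}

```text
t: 15.12
position: [0.5241, 0.2752, 0.0403]
tool_rot: [0.183, 0.983, -0.0, -0.001]
ft_force: [-0.1, 0.8, -1.0]
opening: 0.432
gripper_force: 15.0
```

```bash
python3 d.py .525 .279 .0315
```

```text
t 15.12 [0.5241 0.2752 0.0403] open 0.432 q6 [ 0.38  0.67  1.6  -0.    0.87 -0.82] F [-0.1  0.8 -1. ] tilt [ 0.001 -0.001 -1.   ]
-> [0.525  0.279  0.0315] [0.05 0.39 0.88]
```

Then on to the yellow can.

Call:
{"api": "send_rows", "payload": {"moves": [[[0, 0.4, 0.5, 0, 0, 0], [0, 0, 0.4, 0, 0, 0], [0, 0, 0, 0, 0, 0]]]}}

```text
t: 15.5
position: [0.526, 0.2792, 0.0319]
tool_rot: [0.183, 0.983, -0.0, 0.0]
ft_force: [0.4, -0.2, 0.0]
opening: 0.436
gripper_force: 15.0
```

Call:
{"api": "send_rows", "payload": {"moves": [[[0, 0, 0, 0, 0, 0], [0, 0, 0, 0, 0, 0], [0, 0, 0, 0, 0, 0]]], "jaw": 0.6}}

```text
t: 15.88
position: [0.5261, 0.2791, 0.032]
tool_rot: [0.183, 0.983, 0.0, 0.0]
ft_force: [0.7, 0.5, 0.7]
opening: 0.6
gripper_force: 0.0
```

Call:
{"api": "send_rows", "payload": {"moves": [[[0, 0, -3, 0, 0, 0], [0, 0, -4, 0, 0, 0], [0, 0, -3, 0, 0, 0]]]}}

```text
t: 16.25
position: [0.5262, 0.2792, 0.1335]
tool_rot: [0.183, 0.983, 0.0, 0.0]
ft_force: [-0.6, 0.1, -0.2]
opening: 0.595
gripper_force: 0.0
```

```bash
python3 d.py .4497 .0194 .12 .4497 .0194 .026 .4497 .0194 .13 .569 .368 .13
```

```text
t 16.25 [0.5262 0.2792 0.1335] open 0.595 q6 [ 0.39  0.55  1.52 -0.    1.07 -0.81] F [-0.6  0.1 -0.2] tilt [-7.e-04  6.e-04 -1.e+00]
-> [0.4497 0.0194 0.12  ] [ -2.23 -27.     1.34]
-> [0.4497 0.0194 0.026 ] [ 0.01 -0.01  9.4 ]
-> [0.4497 0.0194 0.13  ] [-1.00e-02  1.00e-02 -1.04e+01]
-> [0.569 0.368 0.13 ] [1.440e+00 3.682e+01 2.000e-02]
```

Call:
{"api": "send_rows", "payload": {"moves": [[[-0.4, -5.4, 0, 0, 0, 0], [-0.4, -5.4, 0, 0, 0, 0], [-0.5, -5.4, 0, 0, 0, 0], [-0.5, -5.4, 0, 0, 0, 0], [-0.4, -5.4, 1.3, 0, 0, 0]]], "jaw": 0.55}}

```text
t: 16.88
position: [0.4493, 0.0179, 0.1195]
tool_rot: [0.183, 0.983, 0.0, 0.001]
ft_force: [0.8, -0.4, -0.1]
opening: 0.548
gripper_force: 0.0
```

Call:
{"api": "send_rows", "payload": {"moves": [[[0, 0, 0, 0, 0, 0]]]}}

```text
t: 17.0
position: [0.4477, 0.0167, 0.1185]
tool_rot: [0.185, 0.983, -0.0, -0.001]
ft_force: [0.1, 1.2, -0.5]
opening: 0.552
gripper_force: 0.0
```

```bash
python3 d.py .4497 .0194 .026
python3 - <<'E'
from h import *
c=cap("wrist","w5.png")
for p in ([.4497,.0194,.05],[.525,.279,.046]):
    q=c["M"].T@(np.array(p)-c["p"]);print((q[1]/q[2]*c["f"]+c["cy"]).round(),(q[0]/q[2]*c["f"]+c["cx"]).round())
E
```

```text
t 17.0 [0.4477 0.0167 0.1185] open 0.552 q6 [-0.1   0.4   1.89 -0.    0.85 -1.29] F [ 0.1  1.2 -0.5] tilt [ 1.5e-03 -8.0e-04 -1.0e+00]
-> [0.4497 0.0194 0.026 ] [-0.1   0.33  9.25]
257.0 324.0
223.0 706.0
```

View pics/w5.png

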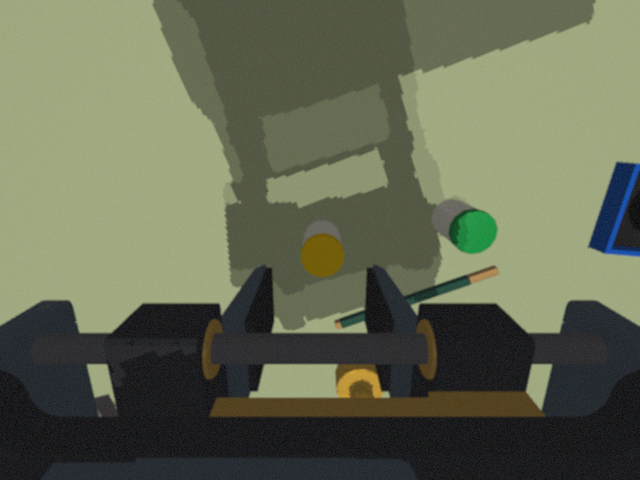

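The yellow lid is at (322,256), as predicted.

Call:
{"api": "send_rows", "payload": {"moves": [[[-0.1, 0.2, 2, 0, 0, 0], [0, 0, 3.5, 0, 0, 0], [0, 0, 2.5, 0, 0, 0], [0, 0, 1.2, 0, 0, 0], [0, 0, 0, 0, 0, 0]]]}}

```text
t: 17.68
position: [0.4509, 0.0214, 0.0267]
tool_rot: [0.183, 0.983, -0.0, -0.0]
ft_force: [0.7, 0.6, 0.4]
opening: 0.554
gripper_force: 0.0
```

Call:
{"api": "send_rows", "payload": {"moves": [[[0, 0, 0, 0, 0, 0], [0, 0, 0, 0, 0, 0], [0, 0, 0, 0, 0, 0], [0, 0, 0, 0, 0, 0]]], "jaw": 0.1}}

```text
t: 18.18
position: [0.4513, 0.0208, 0.0274]
tool_rot: [0.183, 0.983, 0.0, 0.001]
ft_force: [-0.3, -1.2, 9.0]
opening: 0.341
gripper_force: 15.0
```

Call:
{"api": "send_rows", "payload": {"moves": [[[0, 0, -2, 0, 0, 0], [0, 0, -5, 0, 0, 0], [0, 0, -5, 0, 0, 0]]]}}

```text
t: 18.55
position: [0.4504, 0.0209, 0.1484]
tool_rot: [0.183, 0.983, -0.0, -0.0]
ft_force: [1.4, -0.2, 0.8]
opening: 0.341
gripper_force: 15.0
```

```bash
python3 d.py .569 .368 .14 .569 .368 .031
```

```text
t 18.55 [0.4504 0.0209 0.1484] open 0.341 q6 [-0.09  0.36  1.85  0.    0.94 -1.29] F [ 1.4 -0.2  0.8] tilt [ 8.e-04 -2.e-04 -1.e+00]
-> [0.569 0.368 0.14 ] [ 1.46 36.65  0.83]
-> [0.569 0.368 0.031] [-1.00e-02  0.00e+00  1.09e+01]
```

Call:
{"api": "send_rows", "payload": {"moves": [[[0.2, 5.2, 0, 0, 0, 0], [0.2, 5.2, 0, 0, 0, 0], [0.2, 5.2, 0, 0, 0, 0], [0.2, 5.2, 0, 0, 0, 0], [0.2, 5.2, 0, 0, 0, 0]]]}}

```text
t: 19.18
position: [0.5354, 0.2687, 0.1471]
tool_rot: [0.183, 0.983, -0.0, 0.0]
ft_force: [0.8, -0.0, -0.8]
opening: 0.341
gripper_force: 15.0
```

Call:
{"api": "send_rows", "payload": {"moves": [[[0.2, 5.3, 0, 0, 0, 0], [0.2, 5.3, 0, 0, 0, 0], [0, 0, 4, 0, 0, 0], [0, 0, 3, 0, 0, 0], [0, 0, 2.5, 0, 0, 0]]]}}

```text
t: 19.8
position: [0.5692, 0.3672, 0.0506]
tool_rot: [0.183, 0.983, -0.0, -0.0]
ft_force: [0.4, 0.2, 0.2]
opening: 0.345
gripper_force: 15.0
```

Call:
{"api": "send_rows", "payload": {"moves": [[[0, 0, 1, 0, 0, 0], [0, 0, 0, 0, 0, 0]]]}}

```text
t: 20.05
position: [0.5696, 0.3672, 0.0418]
tool_rot: [0.183, 0.983, -0.0, -0.0]
ft_force: [0.0, 0.4, -0.1]
opening: 0.346
gripper_force: 15.0
```

```bash
python3 d.py .569 .368 .032
```

```text
t 20.05 [0.5696 0.3672 0.0418] open 0.346 q6 [ 0.48  0.76  1.37  0.    1.02 -0.72] F [ 0.   0.4 -0.1] tilt [ 4.e-04 -5.e-04 -1.e+00]
-> [0.569 0.368 0.032] [0.08 0.06 0.98]
```

Call:
{"api": "send_rows", "payload": {"moves": [[[0, 0, 0.7, 0, 0, 0], [0, 0, 0.3, 0, 0, 0], [0, 0, 0, 0, 0, 0]]]}}

```text
t: 20.42
position: [0.5697, 0.3673, 0.032]
tool_rot: [0.183, 0.983, 0.0, 0.0]
ft_force: [0.3, 1.0, -1.1]
opening: 0.346
gripper_force: 15.0
```

Call:
{"api": "send_rows", "payload": {"moves": [[[0, 0, 0, 0, 0, 0], [0, 0, 0, 0, 0, 0], [0, 0, 0, 0, 0, 0]]], "jaw": 0.55}}

```text
t: 20.8
position: [0.5698, 0.3674, 0.032]
tool_rot: [0.183, 0.983, 0.0, 0.0]
ft_force: [-0.0, 0.3, -0.3]
opening: 0.549
gripper_force: 0.0
```

Call:
{"api": "send_rows", "payload": {"moves": [[[0, 0, -3, 0, 0, 0], [0, 0, -5, 0, 0, 0], [0, 0, -5, 0, 0, 0], [5.5, 1.1, -3, 0, 0, 0], [5.5, 1.1, -3, 0, 0, 0]]]}}

```text
t: 21.42
position: [0.4758, 0.4268, 0.2221]
tool_rot: [0.184, 0.983, 0.0, 0.0]
ft_force: [1.0, 0.9, -0.6]
opening: 0.553
gripper_force: 0.0
```

Call:
{"api": "send_rows", "payload": {"moves": [[[5.5, 1.1, 0, 0, 0, 0], [5.5, 1.1, 0, 0, 0, 0], [5.5, 1.1, 0, 0, 0, 0], [5.5, 1.1, 0, 0, 0, 0], [5.5, 1.1, 0, 0, 0, 0]]]}}

```text
t: 22.05
position: [0.2384, 0.5777, 0.2211]
tool_rot: [0.183, 0.983, 0.0, 0.0]
ft_force: [0.9, 1.1, 0.3]
opening: 0.55
gripper_force: 0.0
```

Run:
```python
from h import *
o=bot.get_obs();print(o["t"],o["position"],np.abs(o["joint_vel"]).max())
t=cap("top");s=cap("scene")
names="can_yellow loupe can_red stamp can_green weight".split()
for q in names: print(q,[at(t,d["point"],0.002).round(3).tolist() for d in vision.pinpoint("top",q)[:2]],[at(s,d["point"],0.002).round(3).tolist() for d in vision.pinpoint("scene",q)[:2]])
a=t["img"][170:310,120:560];b=s["img"][180:360,100:580]
cv2.imwrite("pics/fin.png",np.vstack([cv2.resize(a,(800,254)),cv2.resize(b,(800,300))])[:,:,::-1])
```

```text
22.05 [0.2383745  0.57768285 0.22105562] 0.7227005742946603
can_yellow [[0.58, 0.368, 0.002], [0.473, 0.124, 0.002]] [[0.569, 0.372, 0.002]]
loupe [[0.517, 0.28, 0.002]] [[0.523, 0.279, 0.002]]
can_red [[0.558, -0.267, 0.002], [0.661, 0.206, 0.002]] [[0.557, -0.275, 0.002], [0.66, 0.203, 0.002]]
stamp [[0.547, -0.371, 0.002], [0.65, -0.068, 0.002]] [[0.542, -0.382, 0.002], [0.648, -0.067, 0.002]]
can_green [[0.482, 0.133, 0.002]] [[0.472, 0.127, 0.002]]
weight [[0.59, -0.001, 0.002]] [[0.596, 0.002, 0.002]]
```

View pics/fin.png

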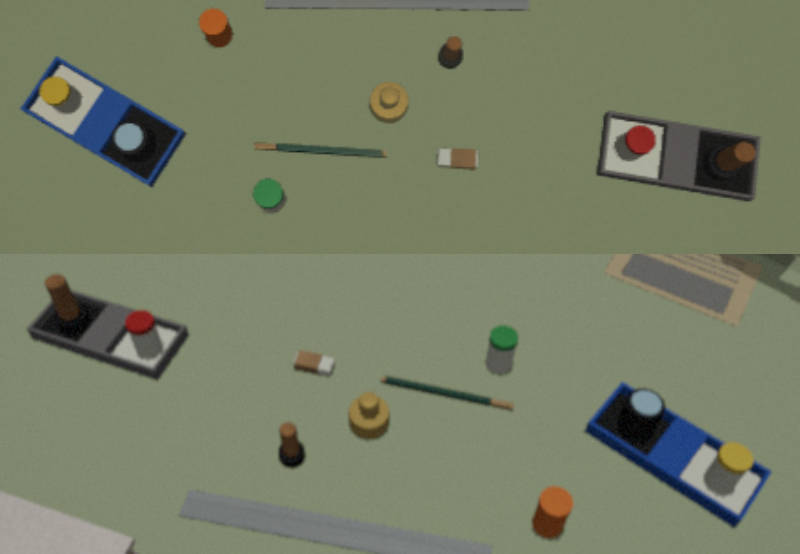

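All four things stand upright in their named wells, and the green can, the weight and the decoys have not moved. Handing in.

Call:
{"api": "send_rows", "payload": {"moves": [[[0, 0, 0, 0, 0, 0], [0, 0, 0, 0, 0, 0]]]}}

```text
t: 23.0
position: [0.24, 0.5769, 0.2209]
tool_rot: [0.183, 0.983, -0.0, 0.0]
ft_force: [-0.4, 0.9, -0.6]
opening: 0.554
gripper_force: 0.0
```

```bash
python3 -c "
from rig import bot
print(bot.sign_off())"
```

```text
the job is handed in; nothing more can be done
None
```

I handed the job in at about 23 s: in the last pictures both kits stood upright in their named wells and the green can and paperweight were where they started, but the sign-off returned no verdict.

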